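# Take a pot off the nest under the lamp and stand the carving gouge in it

## Robot

A 6-joint arm with a two-finger parallel gripper is mounted at the origin on the work surface. World frame = base frame: x ahead of the robot, y to its left, z up, the work surface at z = 0. Lengths are in m, angles in rad, forces in N, time in s.
With the tool pointing down it reaches from about 0.275 to 0.975 m from the base axis. Payload 8.4 kg.
Tool frame: the origin (TCP) lies at the very end of the fingers, on their centre line; the grasp point (between the pads) lies 19 mm behind it (grip_point_offset is the z of the grasp point in the tool frame, in m); z points along the fingers, y is the direction in which the jaws open and shut (so a half turn about z gives the same grasp; the last joint's range is limited). The gripper opens to 92 mm and grips with 3 to 60 N. Pads are 20 mm wide; open, the fingers measure 128 mm over their backs; the gripper's body (75 mm by 189 mm) begins 69 mm behind the grasp point.
Start: joints at [-1.311, 0.353, 1.633, -0, 1.155, -0.002], TCP at [0.162, -0.604, 0.215] pointing down, gripper open.
Joint ranges: [-2.63, 2.63], [-0.92, 2.1], [0.06, 2.66], [-1.3, 4.44], [0, 2.69], [-3.02, 3.02]. Speed limits (rad/s): [2.22, 2.22, 2.79, 3.14, 3.14, 3.14].

## Interface

Orientations are given as a unit quaternion [w, x, y, z].
In Python, from plant import * gives the robot as it stands.
- The arm moves only by the shell command python3 -m handwheel 'ROWS' [FORCE]. ROWS is JSON, one flat list of numbers, 7 for each row, row after row: the shift along the world's x, y, z in units of 30 cm (1.0 is 30 cm), then the turn, a rotation vector about the world's x, y, z in units of 120 degrees (1.0 is 120 degrees), then the opening, from -1 (shut) to 1 (fully open), so that 0 is half open. A call has exactly 5 rows; each row is the pose to reach, as a shift and turn from the pose commanded when the call began; what a row does not reach only later rows make up. A row lasts 1/8 s, in which the tool goes at most 62.5 mm and 10.7 degrees, less where a joint would pass 70% of its speed; a pose out of reach is approached as far as the arm can. A call with a number of a shift or a turn outside -1 to 1 is refused whole. A call with a gripper value outside its range is refused whole. The fingers move at their own pace and stop on an object; FORCE is the grip in N (left out, the last holds). Time passes only in rows, so rows that repeat a pose let the fingers close, or fill a call up. It gives the time, the measured TCP pose, the force and the opening at its end, in the units of the state.
- observe(): the state, without advancing time (a new reading comes with each control period).
- read_camera(name): name is "scene" or "top"; returns a dict with "color" (400x640x3 uint8, blue, green, red), "camera_matrix" (3x3 intrinsics, pixels), "k1" (the pictures are not rectified: a ray, as slopes to the right and down, at radius r is drawn at 1 + k1 r^2 times it, then the intrinsics apply), "view" (4x4, takes a point from world to camera coordinates). Camera axes: x right, y down, z forward; pixel columns grow to the right and rows downward; lengths in m; the calibration is good to about 2 mm. A picture is of the moment at which its call begins. There is no depth.
- close_job(): hands the job in, once; it reports no verdict.
The state is a dict: "t": time; "joints": joint angles; "dq": joint speeds; "joint_efforts": joint torques, N m; "tool_pos": TCP position; "tool_rot": TCP orientation; "force": force on the tool from outside, world axes, zero at the start; "moment": the same for the moment, N m; "grip_width": finger opening in m.
Only numpy, scipy, OpenCV 4.12 (cv2) and the standard library are available. Lean on these libraries where they do the work, as an engineer would, in place of code of your own. Each camera call takes 0.05 s, during which the arm holds its last target. There are 200 camera calls.

## Task

The carving gouge was left leaning on the end of the reeded blank. Lift the top steel pot, and only that one, off the nest under the desk lamp, set it down upright with its whole foot on the cork mat, then stand the leaning gouge in it, handle at the bottom and cutting edge up. Set both down gently by feel, neither dropping nor ramming them; do not bump the lamp, and leave the other two pots nested where they are and everything else on the bench unmoved.

Things in the scene. Friction and masses are not known exactly. Their poses are not given: they have to be found in the camera images.
- pot_top: Top one of three nested, identical round steel pots (0.22 to 0.30 kg each), 90 mm high. Outside: straight foot 62 mm wide to 26 mm height, then a wall 2.5 mm thick flaring to the rim. Inside: floor 4 mm thick; radius 27 mm up to a ledge at 30 mm height, from there 33 mm widening to 41 mm at the mouth. Origin: centre of the underside of the foot; z: the pot's axis, up.
- pot_top_rim (a point): Centre of the mouth of pot_top, on its axis, level with the top of the rim. The rim is a thick rolled band 8 mm wide (inner radius 41, outer 49 mm) and 8 mm high (82 to 90 mm above the pot's underside). The rim of the next pot lies 30 mm below it.
- pot_mid: Second pot of the nest, same shape and origin. Each pot stands with its foot on the inner ledge of the one below, 30 mm higher; the walls are then 1 to 2 mm apart, and after 60 mm of straight lift a pot is free of the one below. Stays where it is.
- pot_low: The lowest pot of the nest, standing on the bench, same shape and origin. Stays where it is.
- lamp: Desk lamp, fixed. Origin: on the bench straight below the centre of the shade. A double arm runs from the shade's top to the lamp's +y side at 420 to 530 mm height and down to a round foot 160 mm wide, centred 300 mm in +y and 30 mm in +x.
- lamp_shade (a point): Centre of the lower edge of the lamp's cone shade, 350 mm above the bench; 140 mm wide here, 80 mm at 460 mm height, 60 mm up to 520 mm. It hangs about 45 mm beyond the nest's axis seen from the robot, so no upright gripper fits over the nest's rim; a tool tilted 33 to 45 degrees, its body towards the robot, gets in and can lift 75 mm without touching the shade.
- mat: Square cork mat, 160 x 160 x 6 mm, fixed and clear, where the pot is to stand. Origin: centre of its underside (z = 0, so its top is 6 mm above the bench); x and y along its sides.
- gouge: Carving gouge, loose, 255 mm long, 0.11 to 0.19 kg. Origin: centre of the butt of the handle; z: from butt to cutting edge. Wooden handle 132 mm long: 18 mm across at the butt, 27 mm at 40 mm, 26 mm at 122 mm, then tapering to a 19 mm ferrule; shank 9 mm thick to 210 mm; blade 13 mm wide. Centre of mass 105 mm from the butt. It starts sloping up at 30 degrees from level, butt low.
- gouge_edge (a point): The middle of the gouge's cutting edge, 255 mm from the butt.
- blank: Table-leg blank of pale wood, fixed, 100 x 100 mm, 180 mm long along its x, top at 108 mm, four round reeds 20 mm wide along its top. It is screwed on a plywood board 8 mm thick, 120 mm wide, reaching 265 mm to -x, with an 18 mm high edging strip there that stops the gouge. Origin: below the blank's centre, on the bench. The gouge lies between the middle reeds over its -x end, sloping up to +x.
- mallet: Carver's round mallet standing on its head, 86 mm wide, 222 mm high. Origin: centre of its underside. To be left alone.
- glue: White glue bottle, 56 mm wide, 150 mm high. Origin: centre of its underside. To be left alone.
- stone: Oilstone on its wooden base, 70 x 210 x 36 mm (long along its y). Origin: centre of its underside. To be left alone.
- pencil: Flat carpenter's pencil, 177 mm long (along its x), 14 mm wide, 8 mm high. Origin: centre of its underside. To be left alone.
- chisel: Another carving tool, lying flat, 27 mm thick, 215 mm long along its x. Origin: below its middle. To be left alone.
- clamp: Bar clamp lying flat, bar 260 mm long along its x, jaws and screw handle on its -y side to 90 mm, 25 mm high. Origin: on the bench below the middle of the bar. To be left alone.
- mug: White mug, 80 mm wide, 92 mm high, handle on its +y side. Origin: centre of its underside. To be left alone.
Mind the look-alikes: they are no part of the job. Leave any red look-alike of the pot_mid alone.

How it is judged:
By the outcome, as a careful person would: the job done as asked, in the order asked, and still so for the second after the job is handed in, with the robot touching nothing.
It also fails if it takes over 67 s, if anything falls off the work surface, if the arm or the gripper's body presses on something with over 40 N, if the wrist force passes 120 N, or if a joint passes its speed limit or range.

## Working session

There is one attempt and no reset: what is moved stays moved. The work goes in short steps, Python scripts to look and compute and a shell command to move; the robot and the scene stay as the last step left them, time stands still between calls to the robot, and variables do not carry over. Pictures are saved under pics/ and viewed, about 8 in all and at most 12, crops included, and the job is handed in when it is done.

```bash
ls; mkdir -p pics; python3 - <<'E'
from plant import *
import cv2,numpy as np
print(observe())
for n in("scene","top"):
    c=read_camera(n); cv2.imwrite(f"pics/{n}0.png",c["color"]); print(n,c["camera_matrix"],c["k1"],np.round(c["view"],4).tolist())
E
```

```text
pics
{'t': 0.0, 'joints': array([-1.31137063e+00,  3.53597362e-01,  1.63410398e+00,  2.66616039e-05,
        1.15522623e+00, -2.38152084e-03]), 'dq': array([-1.55730135e-03, -2.44529886e-05,  1.31065846e-03,  6.07406753e-04,
        1.39881348e-03, -4.94270480e-04]), 'joint_efforts': array([-1.89390412e-03, -5.93846905e+01, -3.34215260e+01,  6.96457364e-02,
        2.35527375e-02, -1.05627962e-04]), 'tool_pos': array([ 0.16166152, -0.60322714,  0.21390833]), 'tool_rot': array([-6.63513389e-04,  9.91444833e-01,  1.30524703e-01, -7.34548099e-05]), 'force': array([0.86530006, 0.76269582, 0.38401452]), 'moment': array([-0.03118494,  0.04174357,  0.00371885]), 'grip_width': 0.09211070304450748}
scene [[450.5119295    0.         322.83090909]
 [  0.         450.5119295  204.01188686]
 [  0.           0.           1.        ]] 0.025551718600296168 [[-0.6024, 0.7982, -0.0023, 0.3526], [0.4997, 0.3748, -0.7809, -0.0835], [-0.6225, -0.4716, -0.6246, 1.8635], [0.0, 0.0, 0.0, 1.0]]
top [[375.68126901   0.         329.13102019]
 [  0.         375.68126901 202.02820918]
 [  0.           0.           1.        ]] -0.08931229724538668 [[0.0185, -0.9998, -0.001, -0.0596], [-0.9975, -0.0184, -0.0683, 0.5512], [0.0683, 0.0023, -0.9977, 1.6549], [0.0, 0.0, 0.0, 1.0]]
```

View pics/scene0.png

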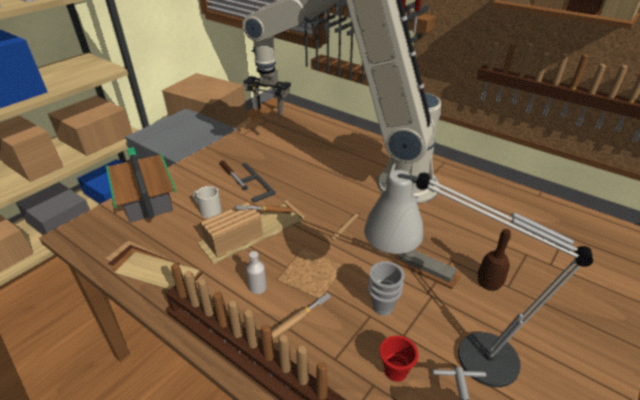

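View pics/top0.png

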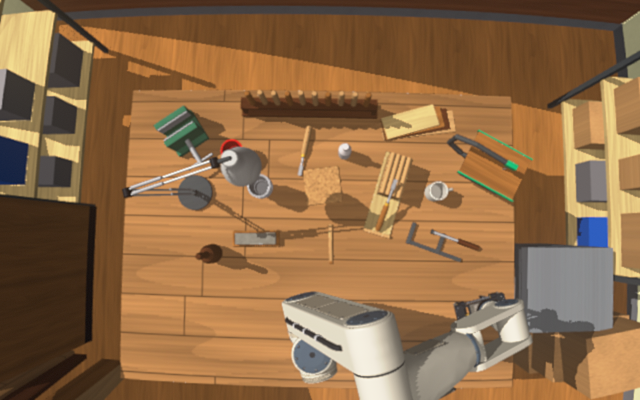

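The scene view shows the nest at about (386,285), mat (310,273), gouge on blank (265,210), red look-alike (398,358). In the top view the nest is at (260,186), the mat (323,184) and the blank (390,195). I'll enlarge these.

```bash
python3 - <<'E'
import cv2
a=cv2.imread("pics/scene0.png")[190:340,190:410]; cv2.imwrite("pics/s1.png",cv2.resize(a,(792,540),interpolation=cv2.INTER_CUBIC)) # x3.6
a=cv2.imread("pics/top0.png")[140:250,225:425]; cv2.imwrite("pics/t1.png",cv2.resize(a,(800,440),interpolation=cv2.INTER_CUBIC)) # x4
E
```

```text
(no output)
```

View pics/s1.png

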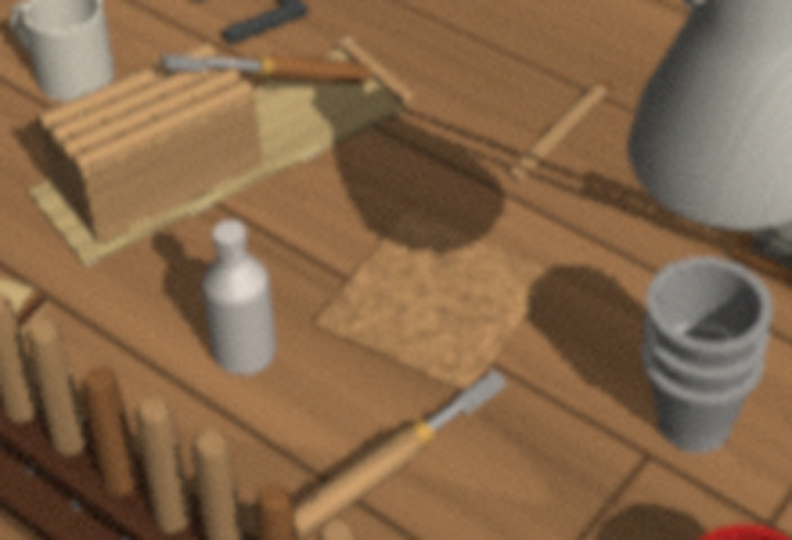

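View pics/t1.png

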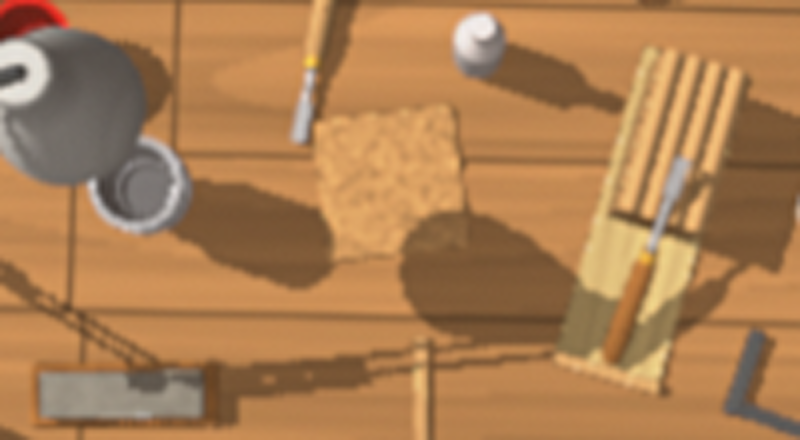

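```bash
cat >h.py <<'E'
from plant import *
import cv2,numpy as np
from scipy.optimize import least_squares
from scipy.spatial.transform import Rotation as R
V={"scene":([[450.5119,0,322.8309],[0,450.5119,204.0119],[0,0,1]],.0255517),"top":([[375.68127,0,329.13102],[0,375.68127,202.02821],[0,0,1]],-.0893123)}
import functools
@functools.lru_cache
def cam(n): 
    import json,os
    if not os.path.exists(n+".npy"): np.save(n+".npy",read_camera(n)["view"])
    return np.load(n+".npy")
def proj(n,P):
    K,k=V[n]; M=cam(n); q=np.atleast_2d(P)@M[:3,:3].T+M[:3,3]; s=q[:,:2]/q[:,2:]
    s=s*(1+k*(s**2).sum(1,keepdims=True)); K=np.array(K); return s*K[0,0]+K[:2,2]
def tri(obs,z=None):  # obs {cam:(u,v)}
    f=lambda p:np.concatenate([(proj(n,np.r_[p[:2],z if z is not None else p[2]])[0]-o) for n,o in obs.items()])
    r=least_squares(f,[.6,0,.1][:2 if z is not None else 3]); return r.x,np.round(r.fun,2)
S=lambda x,y:(x/3.6+190-.36,y/3.6+190-.36)
T=lambda x,y:(x/4+225-.37,y/4+140-.37)
E
python3 - <<'E'
from h import *
np.set_printoptions(precision=4,suppress=True)
print("mat top"); 
tc=[tri({"top":T(*p)},.006)[0] for p in [(314,120),(456,104),(467,245),(333,262)]]
sc=[tri({"scene":S(*p)},.006)[0] for p in [(318,322),(465,385),(545,268),(388,240)]]
print(np.array(tc),np.mean(tc,0)); print(np.array(sc),np.mean(sc,0))
for a in(tc,sc): print([np.linalg.norm(a[i]-a[i-1]) for i in range(4)])
print("edge",tri({"top":T(683,160),"scene":S(165,63)}))
print("butt",tri({"top":T(610,358),"scene":S(365,75)}))
print("ferrule",tri({"top":T(648,255),"scene":S(265,67)}))
# pot rim: outer circle at height .15 (top .15, widest ~.146)
print("rim top", tri({"top":T(140,184)},.15))
a=np.linspace(0,2*np.pi,200)
def f(p):
    c=np.c_[p[0]+.049*np.cos(a),p[1]+.049*np.sin(a)]
    s=np.vstack([proj("scene",np.c_[c,np.full(200,z)]) for z in(.142,.15)])
    t=np.vstack([proj("top",np.c_[c,np.full(200,z)]) for z in(.142,.15)])
    o=S(645,257);o2=S(770,0);tt=T(190,234);tl=T(89,0)
    return [s[:,0].min()-o[0],s[:,0].max()-o2[0],s[:,1].min()-o[1],t[:,0].max()-tt[0],t[:,1].max()-tt[1],t[:,0].min()-tl[0]]
r=least_squares(f,[.6,.15],diff_step=1e-3);print("rim",r.x,r.fun)
for n,q in(("board",[(556,355),(662,392)]),):
    print(n,[tri({"top":T(*p)},.018)[0] for p in q])
print("blank top far corners/near",[tri({"top":T(*p)},.105)[0] for p in[(660,50),(748,72),(700,232),(612,210)]])
print("shadecentre",tri({"top":T(66,106)},.35))
print("pot_low foot", tri({"scene":S(690,448)},0))
E
```

```text
mat top
[[ 0.6977  0.0709]
 [ 0.7189 -0.0893]
 [ 0.5593 -0.1043]
 [ 0.5374  0.0457]] [ 0.6283 -0.0193]
[[ 0.7192 -0.0796]
 [ 0.6972  0.0689]
 [ 0.5435  0.0444]
 [ 0.6028 -0.0948]] [ 0.6407 -0.0153]
[np.float64(0.16230370492446627), np.float64(0.16155230605262055), np.float64(0.16031063972920348), np.float64(0.15159632493747374)]
[np.float64(0.11742701651981248), np.float64(0.1501032436536413), np.float64(0.15566544815565195), np.float64(0.1512908954819114)]
edge (array([ 0.6441, -0.3257,  0.1351]), array([ 0.29, -0.25,  0.31,  0.04]))
butt (array([ 0.4351, -0.265 ,  0.0129]), array([-0.12,  0.09, -0.12, -0.01]))
ferrule (array([ 0.5464, -0.2964,  0.081 ]), array([-0.06,  0.05, -0.07, -0.01]))
rim top (array([0.6058, 0.2386]), array([ 0., -0.]))
rim [0.6074 0.2418] [-0.2223  0.0853 -1.2191 -1.1457 -0.9151  0.2425]
board [array([ 0.4378, -0.2048]), array([ 0.3988, -0.3233])]
blank top far corners/near [array([ 0.7651, -0.3046]), array([ 0.7434, -0.3994]), array([ 0.5705, -0.3482]), array([ 0.5921, -0.2544])]
shadecentre (array([0.6538, 0.2705]), array([0., 0.]))
pot_low foot (array([0.6337, 0.2554]), array([0., 0.]))
```

Mat: centre about (0.628, -0.019), with sides fitting 160 mm. Nest rim: about (0.607, 0.242) at z 0.15. The gouge slopes 29° with yaw -16° and measures 250 mm, so all sizes agree. For the pot, I'll grip the rim on its right side with the jaws across the tilt plane.

```bash
cat >>h.py <<'E'
Z=np.array([0,0,1.])
def frame(z,yref):
    z=z/np.linalg.norm(z); y=yref-yref@z*z; y/=np.linalg.norm(y); return np.c_[np.cross(y,z),y,z]
def potpose(axis,th=38,inn=7,yaw=21.6,gz=.150,rad=.045):
    a=np.radians(yaw);er=np.array([np.cos(a),np.sin(a),0]);lat=np.array([np.sin(a),-np.cos(a),0])
    t,i=np.radians([th,inn]); z=np.cos(i)*(np.sin(t)*er-np.cos(t)*Z)-np.sin(i)*lat
    F=frame(z,lat); g=np.r_[axis,gz]+rad*lat
    return g+.019*F[:,2],F
def gougepose(g,yaw,th):
    a=np.radians(yaw);er=np.array([np.cos(a),np.sin(a),0]);lat=np.array([np.sin(a),-np.cos(a),0]);t=np.radians(th)
    F=frame(np.sin(t)*er-np.cos(t)*Z,lat); return np.array(g)+.019*F[:,2],F
def rot(q): return R.from_quat(np.r_[q[1:],q[0]])
def delta(P,F,s=None):
    s=s or observe(); d=(P-s["tool_pos"])/.3; r=(R.from_matrix(F)*rot(s["tool_rot"]).inv()).as_rotvec()/np.radians(120)
    print("shift",np.round(d,4),"turn",np.round(r,4),"P",np.round(P,4),"w",round(s["grip_width"],4),"f",np.round(s["force"],1),"m",np.round(s["moment"],2),"t",round(s["t"],2))
E
python3 - <<'E'
from h import *
P,F=potpose([.607,.242]); delta(P-.13*F[:,2],F); delta(P,F); print(F)
E
```

```text
shift [1.346  2.5535 0.0756] turn [ 0.1524 -0.283   0.0721] P [0.5655 0.1626 0.2368] w 0.0919 f [ 0.7 -0.2  0.2] m [ 0.   -0.    0.01] t 0.2
shift [ 1.5728  2.7001 -0.2633] turn [ 0.1524 -0.283   0.0721] P [0.6335 0.2066 0.1351] w 0.0919 f [ 0.7 -0.2  0.2] m [ 0.   -0.    0.01] t 0.2
[[ 0.73267387  0.43514198  0.52329768]
 [ 0.29008611 -0.89522559  0.33826201]
 [ 0.61566148 -0.09603435 -0.78213704]]
```

```bash
python3 -m handwheel '[0.03,0.1,0.15,0,0,0,0, 0.1,0.28,0.25,0,0,0,-0.26, 0.2,0.46,0.25,0,0,0,-0.26, 0.3,0.64,0.25,0,0,0,-0.26, 0.4,0.8,0.25,0,0,0,-0.26]' 20; python3 -m handwheel '[0.08,0.18,0,0,0,0,-0.26, 0.16,0.36,0,0.02,-0.04,0,-0.26, 0.24,0.54,0,0.04,-0.1,0.02,-0.26, 0.32,0.72,0,0.08,-0.16,0.04,-0.26, 0.4,0.88,0,0.11,-0.22,0.06,-0.26]'; python3 - <<'E'
from h import *
P,F=potpose([.607,.242]); delta(P-.13*F[:,2],F); print(observe()["joints"])
E
```

```text
t: 0.82
tool_pos: [0.2822, -0.3618, 0.2897]
tool_rot: [0.0, 0.991, 0.13, 0.0]
force: [-0.1, 0.1, 0.8]
grip_width: 0.0439
t: 1.45
tool_pos: [0.4024, -0.0981, 0.2902]
tool_rot: [-0.083, 0.948, 0.188, 0.243]
force: [0.2, 0.1, -0.5]
grip_width: 0.0341
shift [ 0.5435  0.869  -0.178 ] turn [ 0.0428 -0.0594  0.0146] P [0.5655 0.1626 0.2368] w 0.0341 f [ 0.2  0.1 -0.5] m [-0.14  0.22  0.05] t 1.45
[-0.65278408 -0.21468059  2.18671669  0.56450282  1.03165168  0.26421768]
```

```bash
python3 -m handwheel '[0.11,0.17,-0.03,0.01,-0.015,0,-0.26, 0.22,0.35,-0.06,0.02,-0.03,0.005,-0.26, 0.33,0.52,-0.1,0.03,-0.04,0.01,-0.26, 0.44,0.7,-0.14,0.04,-0.05,0.015,-0.26, 0.54,0.865,-0.178,0.043,-0.059,0.015,-0.26]'; python3 - <<'E'
from h import *
P,F=potpose([.607,.242]); delta(P-.13*F[:,2],F); print(observe()["joints"])
for n in("scene","top"): cv2.imwrite(f"pics/{n}2.png",read_camera(n)["color"])
a=cv2.imread("pics/scene2.png")[230:330,330:430]; b=cv2.imread("pics/top2.png")[145:245,215:315]
cv2.imwrite("pics/c2.png",cv2.resize(np.hstack([a,b]),(800,400),interpolation=cv2.INTER_CUBIC))
E
```

```text
t: 2.08
tool_pos: [0.5646, 0.1616, 0.236]
tool_rot: [-0.118, 0.924, 0.196, 0.306]
force: [-0.1, -0.5, -0.3]
grip_width: 0.0343
shift [0.0029 0.0032 0.0026] turn [ 0.0002 -0.0022  0.    ] P [0.5655 0.1626 0.2368] w 0.0343 f [-0.1 -0.5 -0.3] m [-0.17  0.16 -0.05] t 2.08
[0.10209317 0.03505644 2.18008439 0.76295345 0.42217168 0.62866884]
```

View pics/c2.png

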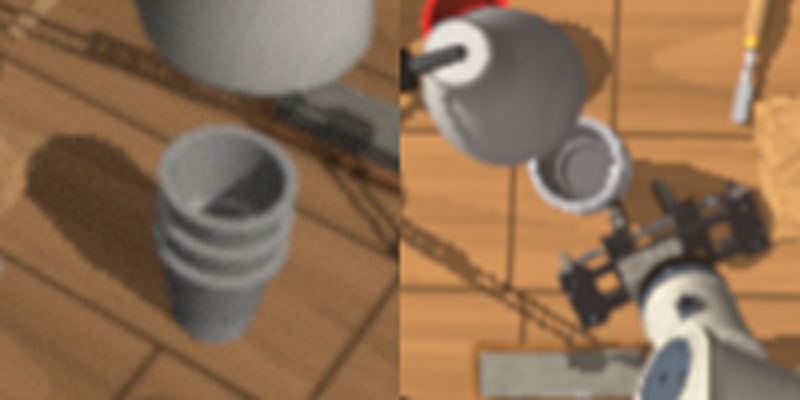

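Left: nest rim spans x 158–298 with its top at y 125. Right: rim spans x 528–632 with its bottom at y 213, and the finger tips are near (617,208) and (660,187). I'll refit the rim and compare the projected finger tips.

```bash
python3 - <<'E'
from h import *
np.set_printoptions(precision=4,suppress=True)
A=lambda x,y:np.array((x/4+330-.37,y/4+230-.37)); B=lambda x,y:np.array(((x-400)/4+215-.37,y/4+145-.37))
a=np.linspace(0,2*np.pi,200)
def sil(n,p): 
    c=np.c_[p[0]+.049*np.cos(a),p[1]+.049*np.sin(a)]
    return np.vstack([proj(n,np.c_[c,np.full(200,z)]) for z in(.143,.149)])
def f(p,w=(1,1)):
    s=sil("scene",p);t=sil("top",p);o=A(158,125);o2=A(298,0);tt=B(632,213);tl=B(528,0)
    return np.r_[w[0]*np.array([s[:,0].min()-o[0],s[:,0].max()-o2[0],s[:,1].min()-o[1]]),w[1]*np.array([t[:,0].max()-tt[0],t[:,1].max()-tt[1],t[:,0].min()-tl[0]])]
for w in((1,1),(1,0),(0,1)):
    r=least_squares(f,[.6,.24],diff_step=1e-3,args=(w,));print(r.x,f(r.x))
s=observe();F=rot(s["tool_rot"]).as_matrix();P=s["tool_pos"]
for k in(-.026,0,.026):
    q=proj("top",P+k*F[:,1])[0]; print((q-[215-.37,145-.37])*4+[400,0])
E
```

```text
[0.6064 0.2421] [-0.2491 -0.2897 -0.9871 -1.7582 -0.4421  0.469 ]
[0.6094 0.2447] [-0.0242  0.0239 -0.0021 -2.3724 -1.1708 -0.1401]
[0.6046 0.2393] [-0.7247 -0.8377 -1.7526 -1.1102  0.0054  1.1131]
[613.6811 209.1272]
[638.1987 198.0792]
[662.6382 187.0741]
```

```bash
python3 -m handwheel '[0.05,0.033,-0.07,0,-0.002,0,-0.26, 0.1,0.065,-0.14,0,-0.002,0,-0.26, 0.15,0.098,-0.21,0,-0.002,0,-0.26, 0.195,0.126,-0.28,0,-0.002,0,-0.26, 0.215,0.14,-0.315,0,-0.002,0,-0.26]'; python3 - <<'E'
from h import *
P,F=potpose([.607,.242]); delta(P,F)
for n in("scene","top"): cv2.imwrite(f"pics/{n}3.png",read_camera(n)["color"])
a=cv2.imread("pics/scene3.png")[230:330,330:430]; b=cv2.imread("pics/top3.png")[145:245,215:315]
cv2.imwrite("pics/c3.png",cv2.resize(np.hstack([a,b]),(800,400),interpolation=cv2.INTER_CUBIC))
E
```

```text
t: 2.8
tool_pos: [0.6283, 0.2014, 0.1406]
tool_rot: [-0.117, 0.924, 0.196, 0.307]
force: [0.6, -0.3, -0.2]
grip_width: 0.034
shift [ 0.0172  0.0174 -0.0181] turn [ 0.0005 -0.0014  0.0001] P [0.6335 0.2066 0.1351] w 0.034 f [ 0.6 -0.3 -0.2] m [-0.14  0.28 -0.  ] t 2.8
```

View pics/c3.png

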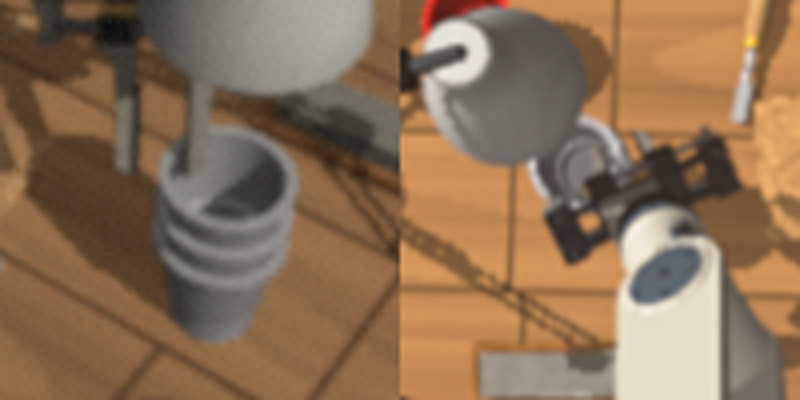

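The inner finger is inside the mouth (x 180–205). The outer finger is at x 118–138, left of the rim edge at 158. The remaining 3 mm of inward shift centres them, so I'll seat and close gently.

```bash
python3 -m handwheel '[0.009,0.009,-0.009,0,0,0,-0.26, 0.017,0.017,-0.018,0,-0.001,0,-0.5, 0.017,0.017,-0.018,0,-0.001,0,-0.7, 0.017,0.017,-0.018,0,-0.001,0,-0.7, 0.017,0.017,-0.018,0,-0.001,0,-0.7]' 10; python3 - <<'E'
from h import *
P,F=potpose([.607,.242]); delta(P,F)
E
```

```text
t: 3.52
tool_pos: [0.6333, 0.207, 0.1365]
tool_rot: [-0.117, 0.923, 0.197, 0.309]
force: [0.3, -0.0, -0.2]
grip_width: 0.0139
shift [ 0.0007 -0.0013 -0.0045] turn [ 0.0003  0.0002 -0.0001] P [0.6335 0.2066 0.1351] w 0.0139 f [ 0.3 -0.  -0.2] m [-0.03  0.26  0.1 ] t 3.52
```

```bash
python3 -m handwheel '[0,0,0,0,0,0,-0.78, 0,0,0,0,0,0,-0.82, 0,0,0,0,0,0,-0.9, 0,0,0,0,0,0,-1, 0,0,0,0,0,0,-1]' 10; python3 - <<'E'
from h import *
P,F=potpose([.607,.242]); delta(P,F)
E
```

```text
t: 4.15
tool_pos: [0.6335, 0.2069, 0.1364]
tool_rot: [-0.117, 0.923, 0.196, 0.309]
force: [0.4, 0.2, 1.2]
grip_width: 0.0097
shift [-0.0001 -0.001  -0.0043] turn [0.0004 0.0003 0.    ] P [0.6335 0.2066 0.1351] w 0.0097 f [0.4 0.2 1.2] m [-0.01  0.05 -0.05] t 4.15
```

```bash
python3 -m handwheel '[0,0,0,0,0,0,-1, 0,0,0,0,0,0,-1, 0,0,0.01,0,0,0,-1, 0,0,0.025,0,0,0,-1, 0,0,0.04,0,0,0,-1]' 55; python3 - <<'E'
from h import *
P,F=potpose([.607,.242]); delta(P,F)
E
```

```text
t: 4.78
tool_pos: [0.6325, 0.2067, 0.1476]
tool_rot: [-0.117, 0.924, 0.197, 0.308]
force: [-0.0, 0.3, -2.3]
grip_width: 0.0081
shift [ 0.0034 -0.0005 -0.0414] turn [ 0.0007 -0.0006 -0.0002] P [0.6335 0.2066 0.1351] w 0.0081 f [-0.   0.3 -2.3] m [-0.42  0.41 -0.02] t 4.78
```

```bash
python3 -m handwheel '[0,0,0.03,0,0,0,-1, 0,0,0.07,0,0,0,-1, 0,0,0.11,0,0,0,-1, 0,0,0.15,0,0,0,-1, 0,0,0.18,0,0,0,-1]' 55; python3 - <<'E'
from h import *
P,F=potpose([.607,.242]); delta(P,F)
for n in("scene","top"): cv2.imwrite(f"pics/{n}4.png",read_camera(n)["color"])
a=cv2.imread("pics/scene4.png")[210:330,320:440]; b=cv2.imread("pics/top4.png")[130:250,215:335]
cv2.imwrite("pics/c4.png",cv2.resize(np.hstack([a,b]),(800,400),interpolation=cv2.INTER_CUBIC))
E
```

```text
t: 5.4
tool_pos: [0.6325, 0.2067, 0.2019]
tool_rot: [-0.117, 0.924, 0.197, 0.308]
force: [-0.9, 0.1, -3.0]
grip_width: 0.0079
shift [ 0.0033 -0.0003 -0.2227] turn [ 0.0007 -0.0005 -0.0002] P [0.6335 0.2066 0.1351] w 0.0079 f [-0.9  0.1 -3. ] m [-0.41  0.42  0.01] t 5.4
```

View pics/c4.png

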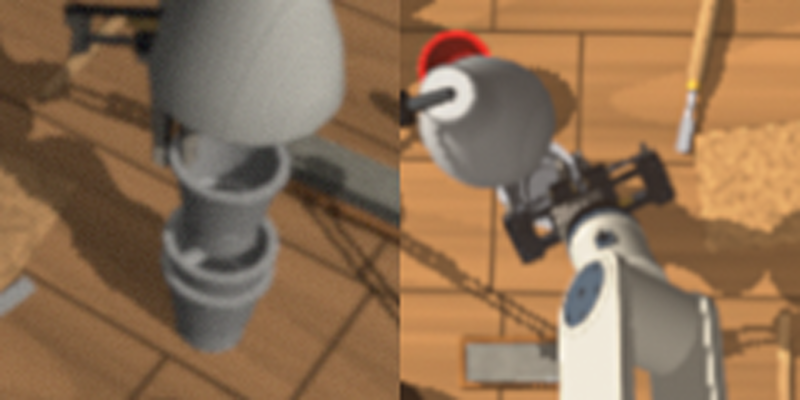

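Only the top pot has come up, hanging level, and two pots remain nested with 3 N on the wrist. Next I raise it a little more, back off towards the robot, then carry it over to the mat.

```bash
python3 -m handwheel '[0,0,0.018,0,0,0,-1, -0.07,-0.04,0.02,0,0,0,-1, -0.17,-0.11,0.02,0,0,0,-1, -0.25,-0.24,0.02,0,0,0,-1, -0.28,-0.36,0.02,0,0,0,-1]' 55; python3 -m handwheel '[0.07,-0.12,0,0,0,0,-1, 0.15,-0.24,0,0,0,0,-1, 0.23,-0.36,0,0,0,0,-1, 0.31,-0.45,-0.02,0,0,0,-1, 0.353,-0.51,-0.05,0,0,0,-1]'; python3 - <<'E'
from h import *
P,F=potpose([.628,-.019],gz=.156+.0-.0); delta(P+[-.001,0,-.052+.05],F); print(observe()["joints"])
for n in("scene","top"): cv2.imwrite(f"pics/{n}5.png",read_camera(n)["color"])
a=cv2.imread("pics/scene5.png")[200:320,250:370]; b=cv2.imread("pics/top5.png")[130:250,265:385]
cv2.imwrite("pics/c5.png",cv2.resize(np.hstack([a,b]),(800,400),interpolation=cv2.INTER_CUBIC))
E
```

```text
t: 6.12
tool_pos: [0.5475, 0.0984, 0.2077]
tool_rot: [-0.117, 0.923, 0.197, 0.308]
force: [0.5, 0.0, -2.5]
grip_width: 0.0078
t: 6.75
tool_pos: [0.6564, -0.056, 0.1929]
tool_rot: [-0.117, 0.923, 0.196, 0.309]
force: [-0.6, -0.3, -3.9]
grip_width: 0.0082
shift [-0.0095  0.0052 -0.1793] turn [0.0008 0.0002 0.0006] P [ 0.6535 -0.0544  0.1391] w 0.0082 f [-0.6 -0.3 -3.9] m [-0.37  0.43  0.06] t 6.75
[-0.36429849  0.28808658  1.9867893   0.95174791  0.66256974  0.07248314]
```

View pics/c5.png

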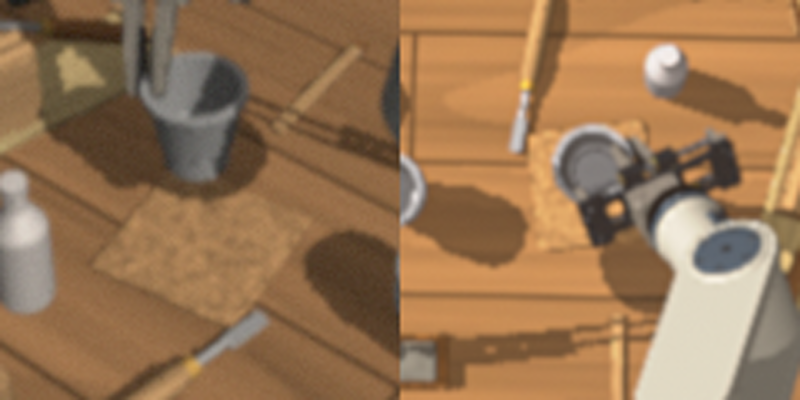

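```bash
python3 - <<'E'
from h import *
k=10/3
ax=[.630,-.0206]
a=np.linspace(0,2*np.pi,100)
for n,o,x0 in(("scene",(250,200),0),("top",(265,130),400)):
    f=lambda P:np.round((proj(n,P)-o+.35)*k+[x0,0],0)
    e=f(np.c_[ax[0]+.049*np.cos(a),ax[1]+.049*np.sin(a),0*a+.2055]); print(n,"rim",e.min(0),e.max(0))
    e=f(np.c_[ax[0]+.031*np.cos(a),ax[1]+.031*np.sin(a),0*a+.1165]); print("foot",e.min(0),e.max(0))
    print("mat",f([[.628,-.019,.006]]),f([[.6977,.0709,.006],[.7189,-.0893,.006],[.5593,-.1043,.006],[.5374,.0457,.006]]).tolist())
E
```

```text
scene rim [141.  50.] [250. 122.]
foot [164. 133.] [230. 179.]
mat [[202. 237.]] [[232.0, 324.0], [87.0, 260.0], [179.0, 161.0], [309.0, 212.0]]
top rim [551. 124.] [633. 206.]
foot [569. 150.] [618. 199.]
mat [[593. 186.]] [[528.0, 133.0], [647.0, 120.0], [656.0, 237.0], [544.0, 252.0]]
```

The picture agrees with the projection: pot rim and foot are within 2 px, and the axis is over the mat centre to a few mm. Lowering 96 mm, then by feel.

```bash
python3 -m handwheel '[-0.005,0,-0.08,0,0,0,-1, -0.008,0.004,-0.16,0,0,0,-1, -0.008,0.004,-0.23,0,0,0,-1, -0.008,0.004,-0.29,0,0,0,-1, -0.008,0.004,-0.32,0,0,0,-1]' 55; python3 -m handwheel '[0,0,-0.005,0,0,0,-1, 0,0,-0.01,0,0,0,-1, 0,0,-0.015,0,0,0,-1, 0,0,-0.02,0,0,0,-1, 0,0,-0.022,0,0,0,-1]';python3 -m handwheel '[0,0,-0.003,0,0,0,-1, 0,0,-0.006,0,0,0,-1, 0,0,-0.009,0,0,0,-1, 0,0,-0.011,0,0,0,-1, 0,0,-0.011,0,0,0,-1]'
```

```text
t: 7.48
tool_pos: [0.6519, -0.0521, 0.0963]
tool_rot: [-0.118, 0.924, 0.197, 0.308]
force: [-0.4, 0.6, -2.6]
grip_width: 0.008
t: 8.1
tool_pos: [0.6529, -0.053, 0.0908]
tool_rot: [-0.117, 0.923, 0.197, 0.309]
force: [-0.4, 0.4, -2.4]
grip_width: 0.0081
t: 8.72
tool_pos: [0.6529, -0.0529, 0.0873]
tool_rot: [-0.117, 0.923, 0.196, 0.308]
force: [0.3, 0.1, -2.8]
grip_width: 0.008
```

```bash
python3 -m handwheel '[0,0,-0.002,0,0,0,-1, 0,0,-0.004,0,0,0,-1, 0,0,-0.006,0,0,0,-1, 0,0,-0.008,0,0,0,-1, 0,0,-0.008,0,0,0,-1]'; python3 -m handwheel '[0,0,-0.002,0,0,0,-1, 0,0,-0.004,0,0,0,-1, 0,0,-0.005,0,0,0,-1, 0,0,-0.006,0,0,0,-1, 0,0,-0.006,0,0,0,-1]'
```

```text
t: 9.35
tool_pos: [0.6528, -0.0529, 0.0849]
tool_rot: [-0.117, 0.923, 0.197, 0.308]
force: [0.2, 0.7, -2.0]
grip_width: 0.0077
t: 9.98
tool_pos: [0.6532, -0.0531, 0.0835]
tool_rot: [-0.117, 0.923, 0.196, 0.309]
force: [0.8, -0.6, -0.6]
grip_width: 0.008
```

```bash
python3 -m handwheel '[0,0,-0.001,0,0,0,-1, 0,0,-0.002,0,0,0,-1, 0,0,-0.003,0,0,0,-1, 0,0,-0.003,0,0,0,-1, 0,0,-0.003,0,0,0,-1]'; python3 -c "
from h import *
P,F=potpose([.628,-.019]); delta(P,F)"
```

```text
t: 10.6
tool_pos: [0.6537, -0.0533, 0.083]
tool_rot: [-0.117, 0.923, 0.196, 0.309]
force: [3.7, -2.5, 5.5]
grip_width: 0.0081
shift [ 0.0028 -0.0037  0.1739] turn [0.0005 0.0009 0.0003] P [ 0.6545 -0.0544  0.1351] w 0.0081 f [ 3.7 -2.5  5.5] m [-0.35 -0.63 -0.47] t 10.6
```

Contact felt at 5.5 N up, at the expected height. Softening the grip, then opening just enough.

```bash
python3 -m handwheel '[0,0,0,0,0,0,-1, 0,0,0,0,0,0,-1, 0,0,0,0,0,0,-0.85, 0,0,0,0,0,0,-0.7, 0,0,0,0,0,0,-0.6]' 5; python3 -m handwheel '[0,0,0,0,0,0,-0.45, 0,0,0,0,0,0,-0.4, -0.017,-0.011,0.026,0,0,0,-0.4, -0.05,-0.032,0.075,0,0,0,-0.4, -0.1,-0.065,0.15,0,0,0,-0.4]';python3 - <<'E'
from h import *
print(observe()["force"])
for n in("scene","top"): cv2.imwrite(f"pics/{n}6.png",read_camera(n)["color"])
a=cv2.imread("pics/scene6.png")[200:320,250:370]; b=cv2.imread("pics/top6.png")[130:250,265:385]
cv2.imwrite("pics/c6.png",cv2.resize(np.hstack([a,b]),(800,400),interpolation=cv2.INTER_CUBIC))
E
```

```text
t: 11.22
tool_pos: [0.6518, -0.0522, 0.0815]
tool_rot: [-0.118, 0.923, 0.197, 0.308]
force: [0.6, -0.8, -0.3]
grip_width: 0.0184
t: 11.85
tool_pos: [0.622, -0.0724, 0.1276]
tool_rot: [-0.117, 0.923, 0.197, 0.308]
force: [0.5, -0.4, 0.6]
grip_width: 0.0275
[ 0.52718011 -0.43137265  0.6424312 ]
```

View pics/c6.png

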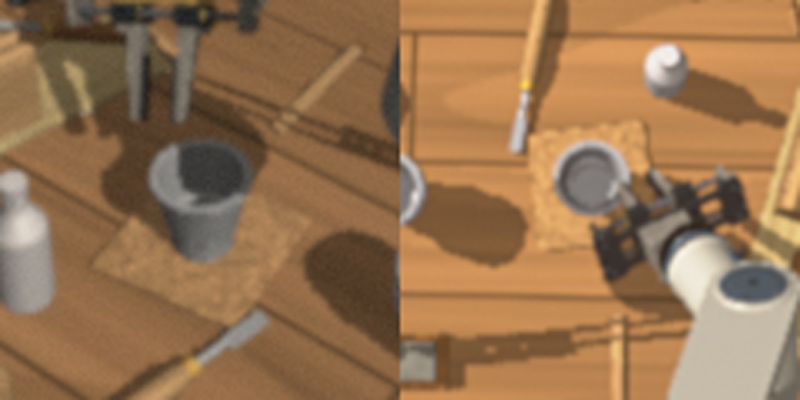

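The pot stands upright on the mat (scene rim x 147–252, top y 140; top-view rim x 554–630, y 138–215), with the foot well inside. Now the gouge: grip the shank 150 mm from the butt, at about (0.559, -0.301, 0.090).

```bash
python3 - <<'E'
from h import *
k=10/3;a=np.linspace(0,2*np.pi,200)
def f(p,w=(1,1)):
    r=[]
    for wi,n,o,x0,ob in((w[0],"scene",(250,200),0,(147,252,140,None)),(w[1],"top",(265,130),400,(554,630,138,215))):
        e=np.vstack([(proj(n,np.c_[p[0]+.049*np.cos(a),p[1]+.049*np.sin(a),0*a+z])-o+.35)*k+[x0,0] for z in(.089,.095)])
        m=(e[:,0].min(),e[:,0].max(),e[:,1].min(),e[:,1].max()); r+=[wi*(u-v) if v else 0 for u,v in zip(m,ob)]
    return np.array(r)
for w in((1,1),(1,0),(0,1)):
    r=least_squares(f,[.628,-.02],diff_step=1e-3,args=(w,)); print(r.x,np.round(f(r.x),1))
P,F=gougepose([.559,-.301,.090],-16.2,8); delta(P+[0,0,.11],F)
E
```

```text
[ 0.63075831 -0.01800488] [ 0.6 -0.7 -1.8  0.  -0.8 -0.3 -0.4 -0.9]
[ 0.63272758 -0.0164054 ] [ 0.6 -0.6  0.   0.  -2.  -1.5 -1.9 -2.5]
[ 0.62993738 -0.01868394] [ 0.6 -0.7 -2.5  0.  -0.3  0.3  0.3 -0.3]
shift [-0.204  -0.7604  0.172 ] turn [-0.0658  0.2529 -0.3303] P [ 0.5615 -0.3017  0.1812] w 0.0274 f [ 1.8  0.4 -0.3] m [-0.18  0.24  0.01] t 11.95
```

```bash
python3 -m handwheel '[-0.08,-0.05,0.15,0,0,0,0, -0.12,-0.15,0.3,-0.01,0.03,-0.05,0.1, -0.15,-0.32,0.35,-0.02,0.08,-0.12,0.1, -0.18,-0.5,0.35,-0.035,0.13,-0.19,0.1, -0.2,-0.65,0.32,-0.05,0.18,-0.26,0.1]' 20; python3 - <<'E'
from h import *
P,F=gougepose([.559,-.301,.090],-16.2,8); delta(P+[0,0,.06],F)
E
```

```text
t: 12.58
tool_pos: [0.5629, -0.27, 0.225]
tool_rot: [-0.021, 0.987, -0.054, 0.152]
force: [-0.2, -0.1, 0.1]
grip_width: 0.0501
shift [-0.0047 -0.1059 -0.3128] turn [-0.0125  0.0822 -0.0841] P [ 0.5615 -0.3017  0.1312] w 0.0501 f [-0.2 -0.1  0.1] m [0.01 0.18 0.02] t 12.57
```

```bash
python3 -m handwheel '[-0.002,-0.05,-0.05,-0.006,0.04,-0.04,0.1, -0.0047,-0.106,-0.12,-0.0125,0.082,-0.084,0.1, -0.0047,-0.106,-0.2,-0.0125,0.082,-0.084,0.1, -0.0047,-0.106,-0.28,-0.0125,0.082,-0.084,0.1, -0.0047,-0.106,-0.313,-0.0125,0.082,-0.084,0.1]' 20; python3 - <<'E'
from h import *
P,F=gougepose([.559,-.301,.090],-16.2,8); delta(P,F)
for n in("scene","top"): cv2.imwrite(f"pics/{n}7.png",read_camera(n)["color"])
a=cv2.imread("pics/scene7.png")[165:265,195:315]; b=cv2.imread("pics/top7.png")[140:240,340:460]
cv2.imwrite("pics/c7.png",cv2.resize(np.vstack([a,b])[:,:],(720,1200),interpolation=cv2.INTER_CUBIC)[:,:]) if 0 else cv2.imwrite("pics/c7.png",cv2.resize(np.hstack([a,b]),(800,333),interpolation=cv2.INTER_CUBIC))
g=[proj(n,[observe()["tool_pos"]])[0] for n in("scene","top")]; k=10/3
print((g[0]-[195,165])*k,(g[1]-[340,140])*k+[400,0])
E
```

```text
t: 13.2
tool_pos: [0.5607, -0.2984, 0.1275]
tool_rot: [0.007, 0.988, -0.138, 0.068]
force: [-0.6, 0.3, 0.1]
grip_width: 0.0508
shift [ 0.0026 -0.011  -0.1878] turn [-0.0027 -0.0005 -0.0029] P [ 0.5615 -0.3017  0.0712] w 0.0508 f [-0.6  0.3  0.1] m [ 0.07  0.08 -0.02] t 13.2
[212.3887796  115.40070046] [562.82958732 197.50864249]
```

View pics/c7.png

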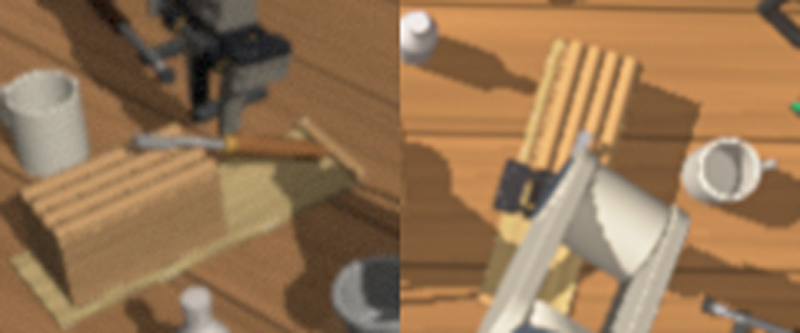

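The fingers (scene x ~200 and ~232) straddle the shank just above the ferrule (232,145), as projected. Descending and closing softly.

```bash
python3 -m handwheel '[0.002,-0.006,-0.06,-0.001,0,-0.002,0.1, 0.0026,-0.008,-0.12,-0.001,0,-0.002,0.1, 0.0026,-0.008,-0.17,-0.001,0,-0.002,0.1, 0.0026,-0.008,-0.188,-0.001,0,-0.002,0.1, 0.0026,-0.008,-0.188,-0.001,0,-0.002,-0.2]' 8; python3 -m handwheel '[0,0,0,0,0,0,-0.5, 0,0,0,0,0,0,-0.65, 0,0,0,0,0,0,-0.75, 0,0,0,0,0,0,-0.85, 0,0,0,0,0,0,-1]'; python3 - <<'E'
from h import *
P,F=gougepose([.559,-.301,.090],-16.2,8); delta(P,F)
E
```

```text
t: 13.92
tool_pos: [0.562, -0.3015, 0.0724]
tool_rot: [0.009, 0.988, -0.14, 0.069]
force: [0.7, 0.3, 0.2]
grip_width: 0.0425
t: 14.55
tool_pos: [0.5624, -0.3017, 0.0733]
tool_rot: [0.009, 0.988, -0.14, 0.07]
force: [0.8, 1.0, 2.4]
grip_width: 0.0177
shift [-0.003  -0.0003 -0.0069] turn [-0.0009  0.0007 -0.0007] P [ 0.5615 -0.3017  0.0712] w 0.0177 f [0.8 1.  2.4] m [0.19 0.05 0.05] t 14.55
```

```bash
python3 -m handwheel '[0,0,0,0,0,0,-1, 0,0,0,0,0,0,-1, 0,0,0,0,0,0,-1, 0,0,0,0,0,0,-1, 0,0,0,0,0,0,-1]' 8; python3 - <<'E'
from h import *
P,F=gougepose([.559,-.301,.090],-16.2,8); delta(P,F)
E
```

```text
t: 15.18
tool_pos: [0.5624, -0.3017, 0.0731]
tool_rot: [0.009, 0.988, -0.14, 0.07]
force: [0.9, 0.7, 2.9]
grip_width: 0.0174
shift [-0.003  -0.0001 -0.0065] turn [-0.0009  0.0007 -0.0007] P [ 0.5615 -0.3017  0.0712] w 0.0174 f [0.9 0.7 2.9] m [ 0.2  -0.11 -0.02] t 15.18
```

Stopped at 17.4 mm, so the pads caught the ferrule rather than the 9 mm shank. I'll open and shift 12 mm up the shank.

```bash
python3 -m handwheel '[0,0,0,0,0,0,-0.5, 0,0,0,0,0,0,-0.35, 0.015,-0.004,0.01,0,0,0,-0.35, 0.034,-0.0095,0.022,0,0,0,-0.35, 0.034,-0.0095,0.022,0,0,0,-0.45]' 8; python3 -m handwheel '[0,0,0,0,0,0,-0.6, 0,0,0,0,0,0,-0.75, 0,0,0,0,0,0,-0.85, 0,0,0,0,0,0,-1, 0,0,0,0,0,0,-1]'; python3 - <<'E'
from h import *
P,F=gougepose([.559,-.301,.090],-16.2,8); delta(P,F)
E
```

```text
t: 15.8
tool_pos: [0.5732, -0.3048, 0.0801]
tool_rot: [0.009, 0.988, -0.14, 0.07]
force: [-0.3, 0.1, 1.2]
grip_width: 0.0257
t: 16.42
tool_pos: [0.5723, -0.304, 0.0795]
tool_rot: [0.008, 0.988, -0.14, 0.069]
force: [1.0, 4.9, 0.7]
grip_width: 0.0087
shift [-0.0359  0.0077 -0.0277] turn [-0.0012  0.0004 -0.0007] P [ 0.5615 -0.3017  0.0712] w 0.0087 f [1.  4.9 0.7] m [ 0.81 -0.06  0.2 ] t 16.43
```

On the shank now (8.7 mm). Tighten and lift.

```bash
python3 -m handwheel '[0,0.003,0,0,0,0,-1, 0,0.004,0,0,0,0,-1, 0,0.004,0.015,0,0,0,-1, 0,0.004,0.04,0,0,0,-1, 0,0.004,0.07,0,0,0,-1]' 50; python3 -m handwheel '[0,0,0.06,0,0,0,-1, 0,0,0.13,0,0,0,-1, 0,0,0.22,0,0,0,-1, 0,0,0.32,0,0,0,-1, 0,0,0.4,0,0,0,-1]'; python3 - <<'E'
from h import *
s=observe(); print(s["force"],s["moment"],s["joints"])
for n in("scene","top"): cv2.imwrite(f"pics/{n}8.png",read_camera(n)["color"])
E
```

```text
t: 17.05
tool_pos: [0.5724, -0.3035, 0.1012]
tool_rot: [0.009, 0.988, -0.14, 0.07]
force: [-0.0, -0.7, -0.7]
grip_width: 0.0077
t: 17.68
tool_pos: [0.5728, -0.3035, 0.2233]
tool_rot: [0.009, 0.988, -0.14, 0.07]
force: [-0.1, -0.2, -2.3]
grip_width: 0.0073
[-0.06361554 -0.18505858 -2.31141401] [ 0.03396879  0.06464667 -0.02157472] [-0.50813711  0.30747014  1.68654237  0.03957279  1.00982399  1.32534467]
```

```bash
python3 -m handwheel '[0,0.03,0.1,0,0,0,-1, 0.03,0.12,0.2,-0.01,-0.04,0,-1, 0.08,0.22,0.222,-0.022,-0.08,0,-1, 0.14,0.34,0.222,-0.034,-0.12,0,-1, 0.2,0.45,0.222,-0.046,-0.16,0,-1]' 50; python3 -m handwheel '[0.05,0.12,0,-0.012,-0.04,0,-1, 0.1,0.24,0,-0.024,-0.08,0,-1, 0.15,0.35,0,-0.036,-0.12,0,-1, 0.18,0.42,0,-0.047,-0.16,0,-1, 0.19,0.445,0,-0.047,-0.16,0,-1]'; python3 - <<'E'
from h import *
k=10/3
P,F=gougepose([.676,-.031,.3027],-16.2,48); delta(P,F); print(observe()["joints"])
I={}
for n in("scene","top"): I[n]=read_camera(n)["color"];cv2.imwrite(f"pics/{n}9.png",I[n])
cv2.imwrite("pics/c9.png",cv2.resize(np.hstack([I["scene"][120:290,240:380],I["top"][110:280,280:420]]),(800,486),interpolation=cv2.INTER_CUBIC))
E
```

```text
t: 18.4
tool_pos: [0.6324, -0.1671, 0.2871]
tool_rot: [0.033, 0.96, -0.136, 0.241]
force: [-0.0, -0.2, -1.8]
grip_width: 0.0076
t: 19.02
tool_pos: [0.6878, -0.0375, 0.2862]
tool_rot: [0.057, 0.906, -0.128, 0.4]
force: [-0.9, -0.3, -1.1]
grip_width: 0.0074
shift [0.0059 0.0084 0.0126] turn [ 0.     -0.0026 -0.0004] P [ 0.6896 -0.0349  0.29  ] w 0.0074 f [-0.9 -0.3 -1.1] m [0.14 0.38 0.02] t 19.02
[ 0.08148746  0.10943166  2.07002277 -1.03387252  0.31208058  2.83209872]
```

View pics/c9.png

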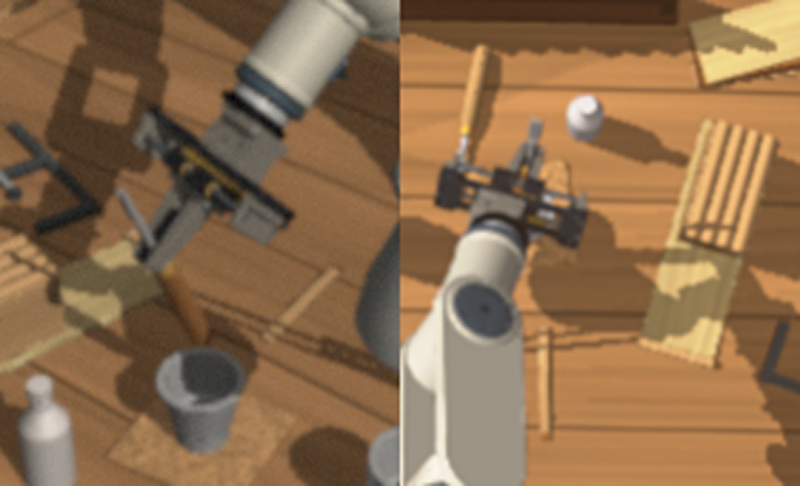

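The gouge is held edge-up over the pot: scene edge (118,188), butt about (203,342); top-view edge (537,120). The wrist joints are close to their limits because of the tool's yaw, so I'll yaw to about 0°. First I measure the gouge in the hand.

```bash
python3 - <<'E'
from h import *
np.set_printoptions(precision=4,suppress=True)
k=400/140
sc=lambda x,y:np.array((x/k+240-.33,y/k+120-.33)); tp=lambda x,y:np.array(((x-400)/k+280-.33,y/k+110-.33))
s=observe();F=rot(s["tool_rot"]).as_matrix();G=s["tool_pos"]-.019*F[:,2]
E,r=tri({"scene":sc(118,188),"top":tp(537,120)}); print("G",G,"edge",E,r,"dist",np.linalg.norm(E-G))
v=(E-G)/np.linalg.norm(E-G);print("dir",v,"lean",np.degrees(np.arccos(v[2])),"yaw",np.degrees(np.arctan2(v[1],v[0])))
# expected direction from tool frame: gouge was 30deg elev when tool tilt 8
e=np.array([np.cos(np.radians(-16.2)),np.sin(np.radians(-16.2)),0])
for lean in(16,20,24):
  d=np.sin(np.radians(lean))*e+np.cos(np.radians(lean))*Z
  for L in(.155,.165): 
    f=lambda p:(proj("scene",[p])[0]-[240-.33,120-.33])*k
    print(lean,L,"butt",f(G-L*d),"edge",f(G+(.255-L)*d),"ferr",f(G+(.132-L)*d),"topedge",(proj("top",[G+(.255-L)*d])[0]-[280-.33,110-.33])*k+[400,0])
E
```

```text
G [ 0.6743 -0.0324  0.2983] edge [ 0.7065 -0.0446  0.3868] [ 0.82  0.06  0.86 -0.66] dist 0.09502242378654073
dir [ 0.3395 -0.129   0.9317] lean 21.294830431696127 yaw -20.800138918950598
16 0.155 butt [195.2487 341.8707] edge [127.6496 180.4106] ferr [162.6988 264.1017] topedge [535.6014 121.4441]
16 0.165 butt [197.5313 347.3259] edge [130.695  187.6805] ferr [165.3342 270.3965] topedge [534.985  125.1181]
20 0.155 butt [202.9685 335.6705] edge [121.7783 184.8082] ferr [163.942  263.1361] topedge [537.2242 116.6935]
20 0.165 butt [205.7005 340.7495] edge [125.4477 191.6233] ferr [167.1064 269.0162] topedge [536.4366 120.8645]
24 0.155 butt [210.4538 329.1076] edge [116.0714 189.5519] ferr [165.1488 262.1047] topedge [538.8012 112.1687]
24 0.165 butt [213.6209 333.7926] edge [120.3478 195.8727] ferr [168.8266 267.543 ] topedge [537.8482 116.8096]
```

Lean is about 20.5° and the grip is 164 mm from the butt, as planned. Yawing the tool to 0°, with the grip point over its target.

```bash
python3 - <<'E'
from h import *
P,F=gougepose([.679,-.018,.297],0,48); delta(P,F)
E
```

```text
shift [ 0.0179  0.061  -0.0041] turn [ 0.0004 -0.0032  0.1336] P [ 0.6931 -0.018   0.2843] w 0.0077 f [-0.4 -0.2 -1.7] m [ 0.16  0.51 -0.06] t 19.12
```

```bash
python3 -m handwheel '[0.006,0.02,0,0,0,0.045,-1, 0.012,0.04,0,0,-0.001,0.09,-1, 0.018,0.061,0,0,-0.003,0.134,-1, 0.018,0.061,0,0,-0.003,0.134,-1, 0.018,0.061,0,0,-0.003,0.134,-1]'; python3 - <<'E'
from h import *
P,F=gougepose([.679,-.018,.1667],0,48); delta(P,F); print(observe()["joints"])
E
```

```text
t: 19.75
tool_pos: [0.6903, -0.0197, 0.2833]
tool_rot: [0.003, 0.916, -0.011, 0.4]
force: [0.4, -0.3, -1.2]
grip_width: 0.0074
shift [ 0.0094  0.0058 -0.4309] turn [-0.0017 -0.007   0.0106] P [ 0.6931 -0.018   0.154 ] w 0.0074 f [ 0.4 -0.3 -1.2] m [0.06 0.44 0.01] t 19.75
[-0.03786054  0.09863078  2.08374718  0.10030962  0.13689842  1.46330104]
```

j5 is near its 0 limit and lowering would push it past. Yawing to about +22° lets j4 turn the free way, so I'll do that before lowering.

```bash
python3 - <<'E'
from h import *
P,F=gougepose([.6759,.0001,.297],22,48); delta(P,F)
E
```

```text
shift [-0.0043  0.0837  0.0034] turn [-0.0003 -0.0072  0.194 ] P [0.689  0.0054 0.2843] w 0.0074 f [ 0.4 -0.3 -1.2] m [0.06 0.44 0.01] t 19.75
```

```bash
python3 -m handwheel '[0,0.02,0.003,0,-0.002,0.04,-1, -0.001,0.04,0.003,0,-0.004,0.09,-1, -0.003,0.06,0.003,0,-0.006,0.14,-1, -0.004,0.084,0.003,0,-0.007,0.19,-1, -0.004,0.084,0.003,0,-0.007,0.19,-1]'; python3 - <<'E'
from h import *
P,F=gougepose([.6759,.0001,.1667],22,48); delta(P,F); print(observe()["joints"])
E
```

```text
t: 20.38
tool_pos: [0.6888, 0.0055, 0.2837]
tool_rot: [-0.074, 0.899, 0.165, 0.398]
force: [-0.6, 0.1, -1.9]
grip_width: 0.0075
shift [ 6.000e-04 -4.000e-04 -4.325e-01] turn [-0.0001 -0.0018  0.0099] P [0.689  0.0054 0.154 ] w 0.0075 f [-0.6  0.1 -1.9] m [-0.19  0.49 -0.01] t 20.38
[-0.20383     0.13748617  2.04460908  1.12262424  0.45841203  0.08880164]
```

```bash
python3 -m handwheel '[0,0,-0.04,0,0,0.003,-1, 0,0,-0.09,0,0,0.005,-1, 0,0,-0.14,0,0,0.007,-1, 0,0,-0.18,0,-0.001,0.009,-1, 0,0,-0.21,0,-0.001,0.009,-1]'; python3 - <<'E'
from h import *
P,F=gougepose([.6759,.0001,.1667],22,48); delta(P,F); print(observe()["joints"])
E
```

```text
t: 21.0
tool_pos: [0.6887, 0.0042, 0.2195]
tool_rot: [-0.076, 0.898, 0.171, 0.398]
force: [-0.3, -0.8, -0.8]
grip_width: 0.0074
shift [ 0.0009  0.0039 -0.2183] turn [ 0.0004 -0.002   0.0035] P [0.689  0.0054 0.154 ] w 0.0074 f [-0.3 -0.8 -0.8] m [-0.17  0.37 -0.02] t 21.0
[-0.21266033  0.24051631  2.09575494  1.42985452  0.42895244 -0.26713596]
```

```bash
python3 -m handwheel '[0,0.002,-0.03,0,0,0.001,-1, 0.001,0.003,-0.06,0,0,0.002,-1, 0.001,0.004,-0.09,0,-0.001,0.003,-1, 0.001,0.004,-0.11,0,-0.001,0.003,-1, 0.001,0.004,-0.12,0,-0.001,0.003,-1]';  python3 -m handwheel '[0,0,-0.015,0,0,0,-1, 0,0,-0.03,0,0,0,-1, 0,0,-0.04,0,0,0,-1, 0,0,-0.05,0,0,0,-1, 0,0,-0.055,0,0,0,-1]';python3 - <<'E'
from h import *
P,F=gougepose([.6759,.0001,.1667],22,48); delta(P,F); print(observe()["joints"])
E
```

```text
t: 21.62
tool_pos: [0.6888, 0.0058, 0.1834]
tool_rot: [-0.077, 0.898, 0.174, 0.398]
force: [-0.4, -0.6, -1.5]
grip_width: 0.0075
t: 22.25
tool_pos: [0.6886, 0.0064, 0.1668]
tool_rot: [-0.078, 0.898, 0.174, 0.397]
force: [0.2, -0.7, -1.2]
grip_width: 0.0074
shift [ 0.0013 -0.0034 -0.0426] turn [ 0.0001 -0.0022  0.0004] P [0.689  0.0054 0.154 ] w 0.0074 f [ 0.2 -0.7 -1.2] m [-0.19  0.43  0.03] t 22.25
[-0.21162646  0.33644658  2.12783163  1.70467053  0.43284953 -0.57321243]
```

```bash
python3 -m handwheel '[0,0,-0.006,0,0,0,-1, 0,0,-0.012,0,0,0,-1, 0,0,-0.018,0,0,0,-1, 0,0,-0.022,0,0,0,-1, 0,0,-0.024,0,0,0,-1]';  python3 -m handwheel '[0,0,-0.002,0,0,0,-1, 0,0,-0.004,0,0,0,-1, 0,0,-0.006,0,0,0,-1, 0,0,-0.008,0,0,0,-1, 0,0,-0.008,0,0,0,-1]'
```

```text
t: 22.88
tool_pos: [0.6886, 0.0064, 0.1597]
tool_rot: [-0.078, 0.898, 0.174, 0.397]
force: [-0.4, 0.8, -0.8]
grip_width: 0.0072
t: 23.5
tool_pos: [0.6886, 0.0064, 0.1573]
tool_rot: [-0.078, 0.898, 0.174, 0.397]
force: [0.4, -0.7, -2.2]
grip_width: 0.0078
```

```bash
python3 -m handwheel '[0,0,-0.002,0,0,0,-1, 0,0,-0.004,0,0,0,-1, 0,0,-0.006,0,0,0,-1, 0,0,-0.007,0,0,0,-1, 0,0,-0.007,0,0,0,-1]'
```

```text
t: 24.12
tool_pos: [0.6886, 0.0064, 0.1552]
tool_rot: [-0.078, 0.898, 0.174, 0.397]
force: [-0.7, -0.8, -1.6]
grip_width: 0.0077
```

```bash
python3 -m handwheel '[0,0,-0.002,0,0,0,-1, 0,0,-0.004,0,0,0,-1, 0,0,-0.006,0,0,0,-1, 0,0,-0.007,0,0,0,-1, 0,0,-0.007,0,0,0,-1]'
```

```text
t: 24.75
tool_pos: [0.6893, 0.0065, 0.1541]
tool_rot: [-0.078, 0.897, 0.174, 0.398]
force: [1.2, 0.4, 5.8]
grip_width: 0.0073
```

Floor contact at the predicted height (5.8 N). Soften, open, and let it settle before backing out.

```bash
python3 -m handwheel '[0,0,0.003,0,0,0,-1, 0,0,0.003,0,0,0,-1, 0,0,0.003,0,0,0,-0.85, 0,0,0.003,0,0,0,-0.8, 0,0,0.003,0,0,0,-0.75]' 4; python3 -m handwheel '[0,0,0,0,0,0,-0.7, 0,0,0,0,0,0,-0.6, 0,0,0,0,0,0,-0.4, 0,0,0,0,0,0,-0.2, 0,0,0,0,0,0,-0.2]'; python3 - <<'E'
from h import *
s=observe();print(rot(s["tool_rot"]).as_matrix()[:,2],s["force"])
I={}
for n in("scene","top"): I[n]=read_camera(n)["color"];cv2.imwrite(f"pics/{n}10.png",I[n])
E
```

```text
t: 25.38
tool_pos: [0.688, 0.0063, 0.1533]
tool_rot: [-0.078, 0.898, 0.174, 0.397]
force: [0.3, -0.7, -0.6]
grip_width: 0.0116
t: 26.0
tool_pos: [0.6886, 0.0064, 0.154]
tool_rot: [-0.078, 0.898, 0.174, 0.397]
force: [-0.2, -0.2, 0.3]
grip_width: 0.0368
[ 0.6862344   0.27772384 -0.67227362] [-0.15693827 -0.24189796  0.26547185]
```

```bash
python3 -m handwheel '[-0.03,-0.012,0.03,0,0,0,-0.2, -0.07,-0.028,0.07,0,0,0,-0.2, -0.14,-0.056,0.137,0,0,0,-0.2, -0.25,-0.1,0.245,0,0,0,-0.2, -0.4,-0.16,0.4,0,0,0,-0.2]'; python3 -m handwheel '[-0.1,-0.1,0.1,0,0,0,-0.2, -0.2,-0.2,0.2,0,0,0,-0.2, -0.2,-0.35,0.25,0,0,0,-0.2, -0.2,-0.45,0.25,0,0,0,-0.2, -0.2,-0.5,0.25,0,0,0,-0.2]'; python3 - <<'E'
from h import *
I={n:read_camera(n)["color"] for n in("scene","top")}
for n in I: cv2.imwrite(f"pics/{n}11.png",I[n])
a=cv2.resize(I["scene"][150:390,180:440],(520,480),interpolation=cv2.INTER_CUBIC);b=cv2.resize(I["top"][110:250,220:300+2],(281,480),interpolation=cv2.INTER_CUBIC)
b=np.vstack([cv2.resize(I["top"][130:230,215:285],(280,400))[:0],cv2.resize(I["top"][130:250,285:355],(280,480),interpolation=cv2.INTER_CUBIC)])
cv2.imwrite("pics/c11.png",np.hstack([a,b]))
E
```

```text
t: 26.72
tool_pos: [0.5705, -0.0404, 0.2709]
tool_rot: [-0.078, 0.898, 0.174, 0.396]
force: [0.5, -0.7, 1.3]
grip_width: 0.0366
t: 27.35
tool_pos: [0.5116, -0.1919, 0.3459]
tool_rot: [-0.077, 0.898, 0.173, 0.397]
force: [-0.2, 0.6, -1.0]
grip_width: 0.0366
```

View pics/c11.png

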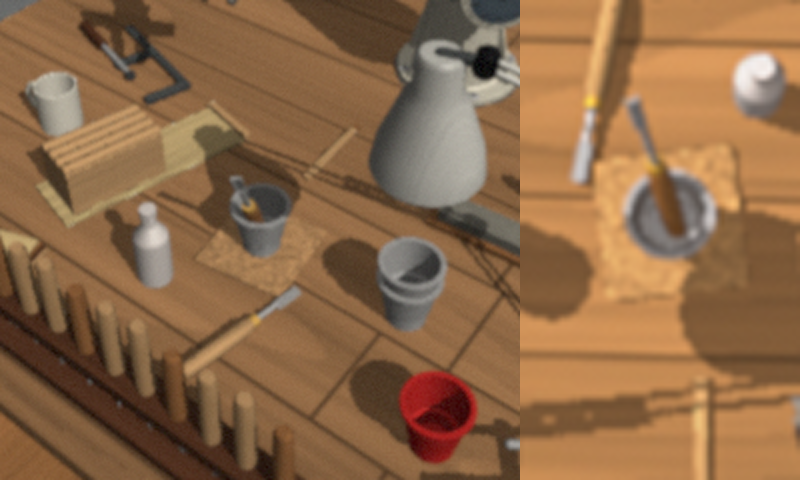

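The pot stands on the mat at (262,225), with the gouge inside edge-up, leaning on the far rim. Two pots remain nested at (410,285), and nothing else has moved. Before handing in, I'll compare later pictures numerically against the first ones.

```bash
python3 - <<'E'
from h import *
a=read_camera("scene")["color"].astype(int);b=cv2.imread("pics/scene11.png").astype(int);c=cv2.imread("pics/scene0.png").astype(int)
blur=lambda i:cv2.GaussianBlur(i.astype(np.float32),(5,5),0)
print("since last pic, pot area",np.abs(blur(a)-blur(b))[200:290,280:350].max())
for n,(x0,x1,y0,y1) in {"nest low":(375,402,290,318),"red":(375,420,335,385),"glue":(240,272,250,296),"mug":(190,222,183,220),"chisel":(270,332,290,338)}.items():
    print(n,np.abs(blur(a)-blur(c))[y0:y1,x0:x1].mean().round(1))
print(close_job())
E
```

```text
since last pic, pot area 2.7226562
nest low 3.1
red 1.4
glue 2.0
mug 1.8
chisel 1.6
the job is handed in; nothing more can be done
None
```

The job is done and handed in at about 27.5 s of the 67 s allowed. The top pot stands upright on the cork mat, and the gouge stands in it, handle down and edge up.

- **Pot:** I gripped the top pot by its rim with the tool tilted 38° and lifted it off alone, with 2.3–3 N on the wrist. I set it down by feel, with contact at 5.5 N. Its axis fitted to about 3 mm from the mat centre, so the whole foot is well inside.
- **Gouge:** My first close stopped at 17.4 mm, on the ferrule. I opened, moved 12 mm up the shank and gripped again at 8.7 mm. I lowered it into the pot with a 20° lean; it touched the floor of the pot at the predicted height with 5.8 N. I then released it softly and backed the arm off.
- **Last checks:** The final picture shows the gouge leaning on the rim, edge up, two pots still nested, and the arm clear. Between the last two pictures nothing in the pot area moved. The red pot, glue bottle, mug and chisel areas match the first picture.
- **Disagreements:** The lower nest area differed slightly more from the first picture (3.1 grey levels against 1.4–2.0 for the others). This is probably shading from the missing top pot, but I did not check it further. The two cameras also disagreed by about 5–7 mm on the nest's position, and I used a value between them. I did not compare the mallet, stone, pencil, clamp or lamp numerically.

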